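# Weigh the prosthetic clamp adapter and store its weight

## Task

Set the tall cylindrical clamp adapter (aluminium with a black band) gently upright on the middle of the bench scale's steel pan and let go. Then slowly press the scale's green membrane key from above with light, firm pressure until it gives, hold it a moment and release it, so that the weight is stored. Leave the adapter standing on the pan, and do not press the red key.

Things in the scene. Friction and masses are not known exactly. Their poses are not given: they have to be found in the camera images.
- clamp_adapter: Loose upright aluminium cylinder, 40 mm in diameter, 50 mm high, black band round its middle, steel dome and square stub on top (66 mm in all); 0.13 to 0.24 kg. Starts on the bench right of the scale. Origin at the centre of its underside, z up; grip the cylinder in any yaw; set it down, do not drop it. The flat flanged adapter (50 mm across, 32 mm high) near it is a bystander.
- scale_pan: The square steel pan on the rear part of the bench scale, 170 mm (along its x) by 180 mm, fixed and rigid. Origin at the centre of its upper face, 75 mm above the bench; z up, x away from the scale's front. The grey scale housing is 310 mm (x) by 260 mm (y), its flat deck 55 mm above the bench; the four keys form a row, parallel to the pan's y axis, on the deck 172 mm in front of the pan's centre (towards the robot). The scale is fixed to the bench; its place and yaw vary.
- green_key: Green round membrane key, 30 mm across, facing up, 5 mm above the deck. Origin at the centre of its top face, unpressed, 60 mm above the bench. Travel 1.5 mm: down at about 4 N, then a hard stop. It registers above 4 N held for 0.1 s; 6 to 10 N is a good press. Over 60 N damages it, so come down slowly (15 mm/s). Neighbouring keys are 54 mm away; which of the four places it has varies.
- red_key: The red round key (deletes the record) in the same row, like the green key in size and height; origin at the centre of its top face. Not to be pressed (2 N at most). The other two keys are grey and do not matter.

How it is judged:
By the outcome, as a careful person would: the job done as asked, in the order asked, and still so for the second after the job is handed in, with the robot touching nothing.
It also fails if it takes over 43 s, if anything falls off the work surface, if the arm or the gripper's body presses on something with over 40 N, if the wrist force passes 120 N, or if a joint passes its speed limit or range.

## Robot

A 6-joint arm with a two-finger parallel gripper is mounted at the origin on the work surface. World frame = base frame: x ahead of the robot, y to its left, z up, the work surface at z = 0. Lengths are in m, angles in rad, forces in N, time in s.
With the tool pointing down it reaches from about 0.375 to 0.975 m from the base axis. Payload 3.8 kg.
Tool frame: the origin (TCP) lies at the very end of the fingers, on their centre line; the grasp point (between the pads) lies 19 mm behind it; y points along the fingers, z is the direction in which the jaws open and shut, and the axes are right-handed (so a half turn about y gives the same grasp; the last joint's range is limited). The gripper opens to 85 mm and grips with 20 to 120 N. Pads are 22 mm wide; open, the fingers measure 114 mm over their backs; the gripper's body (76 mm by 85 mm) begins 54 mm behind the grasp point. The pads swing forward as they close: fully open they stand 13 mm farther back than shut.
Start: joints at [-1.254, 0.264, 1.604, -0, 1.274, -0.037], TCP at [0.234, -0.633, 0.204] pointing down, gripper open.
Joint ranges: [-2.63, 2.63], [-0.94, 2.18], [0.31, 2.57], [-1.31, 4.45], [0, 2.66], [-2.55, 2.55]. Speed limits (rad/s): [2.57, 2.57, 3.14, 3.14, 3.14, 3.14].

## Interface

Orientations are given as a unit quaternion [w, x, y, z].
In Python, from plant import arm gives the robot as it stands.
- The arm moves only by the tool drive_tool, never from a script. Its argument "steps" is a list of rows, each an object of numbers: "tx", "ty", "tz": the shift along the tool's x, y, z in mm; "yaw": the turn about the tool's y in rad; "gripper": the closure in counts, from 0 (fully open) to 255 (shut). A call has 1 to 10 rows; each row shifts and turns the pose as measured when the row begins, along the tool's axes as they then stand; what a row does not reach is not made up. A row lasts 1/10 s, in which the tool goes at most 50 mm and 8.59 degrees, less where a joint would pass 70% of its speed; a pose out of reach is approached as far as the arm can. A call with a gripper value outside its range is refused whole. The fingers move at their own pace and stop on an object; "newtons" is the grip in N (left out, the last holds). Time passes only in rows, so rows that do not move let the fingers close. It gives the time, the measured TCP pose, the force and the opening at its end, in the units of the state.
- arm.state(): the state, without advancing time (a new reading comes with each control period).
- arm.capture(name): name is "scene" or "side" or "wrist"; returns the picture (420x560x3 uint8, red, green, blue); there is no depth.
- arm.camera_info(name): a dict with "K" (3x3 intrinsics, pixels), "camera_from_world" (4x4, takes a point from world to camera coordinates). Camera axes: x right, y down, z forward; pixel columns grow to the right and rows downward; lengths in m; the calibration is good to about 2 mm. A picture is of the moment at which its call begins: read the wrist's pose just before it. camera_info takes no time and is no camera call; for the wrist camera it gives the pose at the moment of the call.
- arm.hand_in(): hands the job in, once; it reports no verdict.
Trained networks look in the newest picture that a camera, given by its name, has taken for a name from the list of things; names that differ only in an ending like _2 or _b are one class to them, and where a whole thing is asked for, a point or a joint stands for the part that bears it (a point fixed in the world has none). Each returns a list of dicts, best first, with "conf" (0 to 1); they miss things now and then, are a little off and sometimes report something else, mostly with a low value. They report only what shows in the picture. A call takes as long as a camera call.
- arm.spot_in(camera, target): "at" ([column, row] in pixels, amid what is visible of it).
- arm.spot_point(camera, target): "at" ([column, row] in pixels: a listed point, or the origin of a listed thing).
The state is a dict: "t": time; "joint_positions": joint angles; "qvel": joint speeds; "joint_torque": joint torques, N m; "eef_pos": TCP position; "eef_rot": TCP orientation; "contact_force": force on the tool from outside, world axes, zero at the start; "wrist_torque": the same for the moment, N m; "finger_gap": finger opening in m.
Only numpy, scipy, OpenCV 4.12 (cv2) and the standard library are available. Lean on these libraries where they do the work, as an engineer would, in place of code of your own. Each camera call takes 0.05 s, during which the arm holds its last target.

## Working session

There is one attempt and no reset: what is moved stays moved. The work goes in short steps, Python scripts to look and compute and a tool call to move; the robot and the scene stay as the last step left them, time stands still between calls to the robot, and variables do not carry over. Pictures are saved under pics/ and viewed, and the job is handed in when it is done.

Besides the shell and the picture viewer there is one more tool, called after "Emit:" by a JSON object that holds its "fn" and its "kwargs", one argument or row to a line. drive_tool: Moves the arm, as the interface text tells. Its arguments: {"type":"object","properties":{"steps":{"type":"array"},"newtons":{"type":"number"}},"required":["steps"]}

```bash
ls; mkdir -p pics
python3 - <<'E'
from plant import arm
import cv2,json
s=arm.state(); print({k:s[k] for k in('t','eef_pos','eef_rot','contact_force','finger_gap')})
for c in('scene','side','wrist'):
    im=arm.capture(c); cv2.imwrite(f'pics/a_{c}.png',im[:,:,::-1])
for c in('scene','side'):
    for n in('clamp_adapter','scale_pan','green_key','red_key'):
        print(c,n,arm.spot_point(c,n)[:2])
i=arm.camera_info('scene');print(i)
print(arm.state()['t'])
E
```

```text
pics
{'t': 0.0, 'eef_pos': array([ 0.2336287 , -0.63243391,  0.20302765]), 'eef_rot': array([ 0.12431571, -0.12452751,  0.69687293, -0.69527449]), 'contact_force': array([-1.09506233, -0.63491305,  0.8885137 ]), 'finger_gap': 0.08551595318624616}
scene clamp_adapter [{'at': [161.1, 232.7], 'conf': 0.79}]
scene scale_pan [{'at': [387.8, 234.8], 'conf': 0.72}]
scene green_key [{'at': [409.1, 161.3], 'conf': 0.67}]
scene red_key []
side clamp_adapter [{'at': [371.7, 192.1], 'conf': 0.69}]
side scale_pan [{'at': [211.9, 233.2], 'conf': 0.86}]
side green_key [{'at': [228.5, 316.9], 'conf': 0.5}]
side red_key [{'at': [281.7, 282.4], 'conf': 0.63}]
{'K': array([[497.74937987,   0.        , 278.14741764],
       [  0.        , 497.74937987, 218.21471419],
       [  0.        ,   0.        ,   1.        ]]), 'camera_from_world': array([[ 1.12394987e-01,  9.93663567e-01,  2.88652212e-04,
         2.09956579e-02],
       [ 8.15837543e-01, -9.21149395e-02, -5.70897488e-01,
        -4.42256243e-01],
       [-5.67253445e-01,  6.44015092e-02, -8.21021300e-01,
         1.26042243e+00],
       [ 0.00000000e+00,  0.00000000e+00,  0.00000000e+00,
         1.00000000e+00]])}
0.55
```

View pics/a_scene.png

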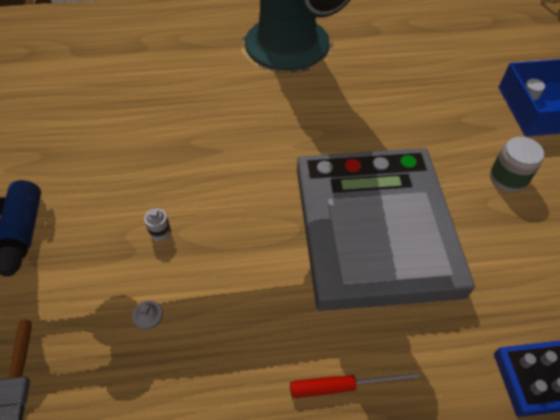

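View pics/a_side.png

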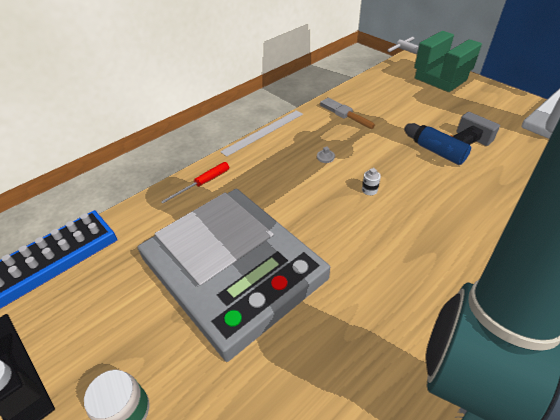

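```bash
cat > h.py <<'E'
import numpy as np
from plant import arm
from scipy.spatial.transform import Rotation as R
def bp(c,uv,z,info=None):
    i=info or arm.camera_info(c);T=np.array(i['camera_from_world']);K=np.array(i['K'])
    d=T[:3,:3].T@np.linalg.inv(K)@np.array([uv[0],uv[1],1.]);o=-T[:3,:3].T@T[:3,3]
    return o+d*(z-o[2])/d[2]
def pr(c,p,info=None):
    i=info or arm.camera_info(c);q=(np.array(i['camera_from_world'])@np.r_[p,1])[:3];q=np.array(i['K'])@q
    return q[:2]/q[2]
def rot(s): 
    w,x,y,z=s['eef_rot'];return R.from_quat([x,y,z,w]).as_matrix()
def tool(p,s=None):
    s=s or arm.state(); return rot(s).T@(np.array(p)-s['eef_pos'])*1000
E
python3 - <<'E'
from h import *
np.set_printoptions(precision=4,suppress=True)
print(rot(arm.state()))
print('ad',bp('scene',[161.1,232.7],0),bp('side',[371.7,192.1],0))
print('pan',bp('scene',[387.8,234.8],.075),bp('side',[211.9,233.2],.075))
print('green',bp('scene',[409.1,161.3],.06),bp('side',[228.5,316.9],.06))
print('red',bp('side',[281.7,282.4],.06))
E
```

```text
[[-0.9381 -0.      0.3464]
 [-0.3464  0.     -0.9381]
 [-0.     -1.     -0.0001]]
ad [ 0.5412 -0.3034  0.    ] [ 0.5314 -0.3034  0.    ]
pan [0.6395 0.0932 0.075 ] [0.6418 0.094  0.075 ]
green [0.4703 0.1788 0.06  ] [0.4753 0.1813 0.06  ]
red [0.4626 0.0657 0.06  ]
```

The scene picture shows the adapter at about (158,225), with the flat flanged one at (147,315). The pan is centred near (390,236), green is the leftmost key seen from the robot at (408,161), and red is at (353,166). I'll refine these by colour centroids.

Run:
```python
from h import *
import cv2
np.set_printoptions(precision=4,suppress=True)
res={}
for c in('scene','side'):
    im=cv2.imread(f'pics/a_{c}.png').astype(int);b,g,r=im[...,0],im[...,1],im[...,2]
    for n,m,z in(('green',(g>120)&(r<90)&(b<110),.06),('red',(r>110)&(g<60)&(b<60),.06)):
        k,l,st,ce=cv2.connectedComponentsWithStats(m.astype('uint8'))
        for j in range(1,k):
            if st[j,4]>40: print(c,n,st[j],ce[j],bp(c,ce[j],z))
im=cv2.imread('pics/a_scene.png')
cv2.imwrite('pics/crop1.png',np.hstack([cv2.resize(im[195:255,125:195],None,fx=5.5,fy=5.5,interpolation=2),cv2.resize(cv2.imread('pics/a_side.png')[155:215,335:405],None,fx=5.5,fy=5.5,interpolation=2)]))
```

```text
scene red [290 375  66  20 936] [321.985  384.4594] [ 0.87   -0.0563  0.06  ]
side green [424  32  30  15 134] [439.7463  39.1119] [ 0.8334 -1.0744  0.06  ]
side green [455  42  27  15 127] [468.3543  48.5039] [ 0.7189 -1.0754  0.06  ]
side green [224 310  17  16 203] [232.601  317.8128] [0.4689 0.1772 0.06  ]
side red [194 162  35  25 324] [211.4259 173.4228] [ 0.8111 -0.0238  0.06  ]
side red [271 276  17  14 180] [278.9167 282.2889] [0.4664 0.0693 0.06  ]
```

View pics/crop1.png

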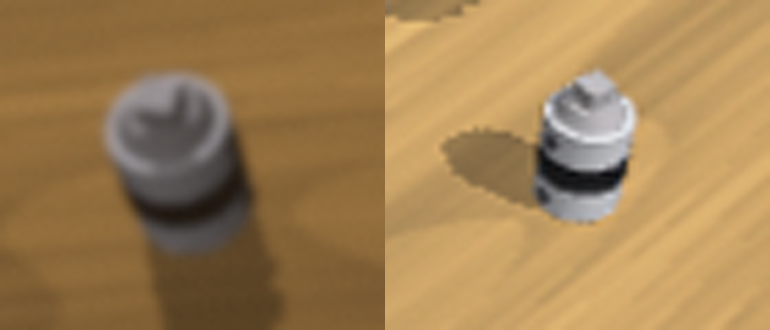

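Run:
```python
from h import *
np.set_printoptions(precision=4,suppress=True)
print(bp('scene',[155.9,218.1],.05),bp('side',[372.3,175.6],.05))
for y in(-.303,):
  for x in(.53,.535,.54): print(x,pr('scene',[x,y,.05]),pr('side',[x,y,.05]))
s=arm.state(); print(tool([.535,-.303,.2],s),s['joint_positions'])
```

```text
[ 0.5426 -0.303   0.05  ] [ 0.5385 -0.3041  0.05  ]
0.53 [156.0918 212.4046] [374.8327 177.4716]
0.535 [156.0177 214.6513] [373.1836 176.4955]
0.54 [155.943  216.9123] [371.5432 175.5245]
[-396.8842    4.3601 -205.3985] [-1.2539  0.2639  1.6041  0.      1.2737 -0.0369]
```

Emit:
{"fn": "drive_tool", "kwargs": {
  "steps": [
    {"tx":-43,"tz":-22},
    {"tx":-43,"tz":-22},
    {"tx":-43,"tz":-22},
    {"tx":-43,"tz":-22},
    {"tx":-43,"tz":-22},
    {"tx":-43,"tz":-22},
    {"tx":-43,"tz":-22},
    {"tx":-43,"tz":-22}
  ]
}}

```text
schema error: expected keys tx, ty, tz, yaw, gripper
```

Run:
```python
from h import *
import cv2
np.set_printoptions(precision=4,suppress=True)
s=arm.state(); info=arm.camera_info('wrist')
im=arm.capture('wrist'); cv2.imwrite('pics/b_wrist.png',im[:,:,::-1])
print(s['eef_pos'],rot(s),tool([.54,-.303,.2],s))
r=arm.spot_point('wrist','clamp_adapter');print(r,[bp('wrist',q['at'],0,info) for q in r])
print(pr('wrist',[.54,-.303,.05],info),pr('wrist',[.54,-.303,.0],info),arm.state()['t'])
```

```text
[ 0.2338 -0.6332  0.2043] [[-0.9381 -0.      0.3464]
 [-0.3464  0.     -0.9381]
 [-0.     -1.     -0.0001]] [-401.5746    4.36   -203.6665]
[] []
[ -90.2782 -529.644 ] [ -20.7218 -413.8272] 0.65
```

View pics/b_wrist.png

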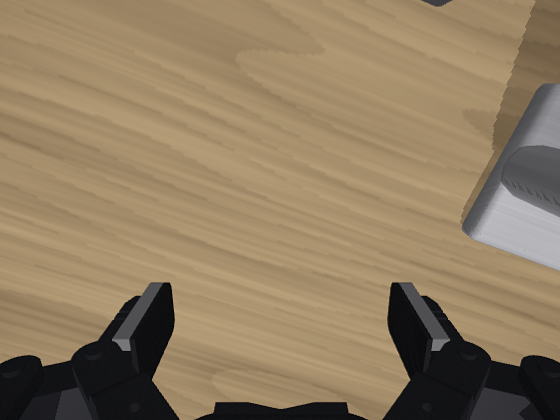

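All five keys are needed in each row. The wrist picture shows only bare bench and the fingers.

Emit:
{"fn": "drive_tool", "kwargs": {
  "steps": [
    {"tx":-43,"ty":0,"tz":-22,"yaw":0,"gripper":0},
    {"tx":-43,"ty":0,"tz":-22,"yaw":0,"gripper":0},
    {"tx":-43,"ty":0,"tz":-22,"yaw":0,"gripper":0},
    {"tx":-43,"ty":0,"tz":-22,"yaw":0,"gripper":0},
    {"tx":-43,"ty":0,"tz":-22,"yaw":0,"gripper":0},
    {"tx":-43,"ty":0,"tz":-22,"yaw":0,"gripper":0},
    {"tx":-43,"ty":0,"tz":-22,"yaw":0,"gripper":0},
    {"tx":-43,"ty":0,"tz":-22,"yaw":0,"gripper":0}
  ]
}}

```text
t: 1.45
eef_pos: [0.5006, -0.3469, 0.2048]
eef_rot: [-0.12, 0.12, -0.695, 0.699]
contact_force: [-0.4, -0.0, -1.3]
finger_gap: 0.0856
```

```bash
cat > look.py <<'E'
from h import *
import cv2,sys
np.set_printoptions(precision=4,suppress=True)
s=arm.state(); info=arm.camera_info('wrist')
im=arm.capture('wrist'); cv2.imwrite(f'pics/{sys.argv[1]}.png',im[:,:,::-1])
print(s['eef_pos'],rot(s),tool([.54,-.303,.2],s))
r=arm.spot_point('wrist','clamp_adapter');print(r,[bp('wrist',q['at'],0,info) for q in r])
print(pr('wrist',[.54,-.303,.05],info),pr('wrist',[.54,-.303,.0],info),arm.state()['t'])
np.save(f'pics/{sys.argv[1]}.npy',info,allow_pickle=True)
E
python3 look.py c_wrist
```

```text
[ 0.5006 -0.3469  0.2048] [[-0.9424  0.0019  0.3346]
 [-0.3346 -0.0058 -0.9423]
 [ 0.0001 -1.      0.0061]] [-51.8009   4.6281 -28.2474]
[{'at': [253.1, 119.8], 'conf': 0.76}] [array([ 0.5394, -0.3064,  0.    ])]
[245.7093 122.635 ] [249.9296 118.0396] 1.55
```

View pics/c_wrist.png

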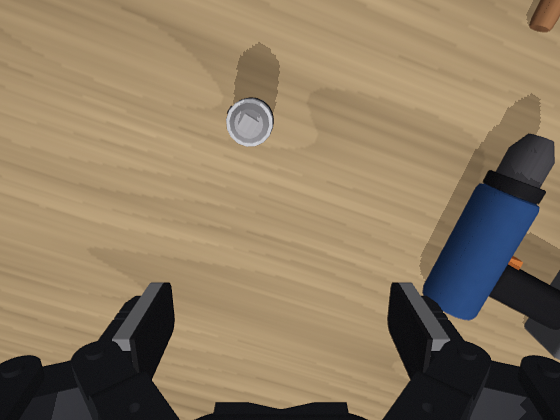

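The adapter's rim is centred at (250,122) in the wrist picture. That is about 4 mm to tool +z of my estimate and agrees otherwise.

Emit:
{"fn": "drive_tool", "kwargs": {
  "steps": [
    {"tx":-26,"ty":10,"tz":-12,"yaw":0,"gripper":0},
    {"tx":-26,"ty":30,"tz":-12,"yaw":0,"gripper":0},
    {"tx":0,"ty":35,"tz":0,"yaw":0,"gripper":0}
  ]
}}

```text
t: 1.85
eef_pos: [0.5514, -0.3053, 0.1364]
eef_rot: [-0.128, 0.118, -0.691, 0.702]
contact_force: [-0.5, -0.6, -0.7]
finger_gap: 0.0854
```

```bash
python3 look.py d_wrist
```

```text
[ 0.5514 -0.3053  0.1364] [[-0.9392  0.0167  0.3429]
 [-0.3431 -0.013  -0.9392]
 [-0.0112 -0.9998  0.0179]] [  9.2136 -63.8471  -4.9512]
[{'at': [275.6, 204.8], 'conf': 0.76}] [array([ 0.5382, -0.3085, -0.    ])]
[269.6676 219.9557] [270.2217 200.8124] 1.95
```

View pics/d_wrist.png

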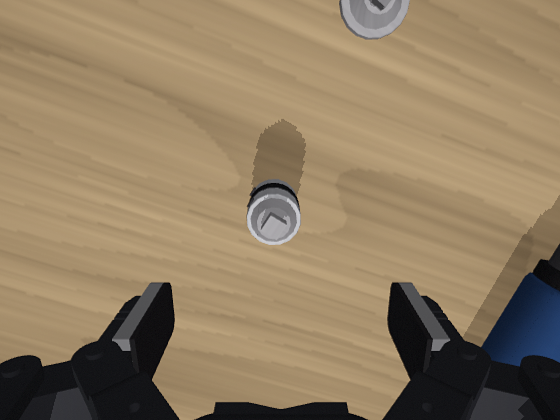

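Run:
```python
from h import *
np.set_printoptions(precision=4,suppress=True)
info=np.load('pics/d_wrist.npy',allow_pickle=True).item()
i2=np.load('pics/c_wrist.npy',allow_pickle=True).item()
p=bp('w',[274,218.5],.05,info);print(p,bp('w',[250,122],.05,i2))
s=arm.state();print(s['eef_pos'],rot(s)[:,1]);print(tool([p[0],p[1],.010],s))
```

```text
[ 0.5421 -0.3056  0.05  ] [ 0.5417 -0.3062  0.05  ]
[ 0.545  -0.3041  0.1299] [ 0.0037 -0.0066 -1.    ]
[  3.3928 119.8945  -0.4863]
```

Emit:
{"fn": "drive_tool", "kwargs": {
  "steps": [
    {"tx":2,"ty":25,"tz":0,"yaw":0,"gripper":0},
    {"tx":1,"ty":30,"tz":0,"yaw":0,"gripper":0},
    {"tx":0,"ty":30,"tz":0,"yaw":0,"gripper":0},
    {"tx":0,"ty":20,"tz":0,"yaw":0,"gripper":0},
    {"tx":0,"ty":5,"tz":0,"yaw":0,"gripper":0},
    {"tx":0,"ty":0,"tz":0,"yaw":0,"gripper":0}
  ]
}}

```text
t: 2.55
eef_pos: [0.5439, -0.314, 0.0259]
eef_rot: [-0.124, 0.118, -0.692, 0.702]
contact_force: [0.3, -0.2, 0.4]
finger_gap: 0.0856
```

Run:
```python
from h import *
np.set_printoptions(precision=4,suppress=True)
s=arm.state();print(s['eef_pos'],rot(s)[:,1],s['contact_force']);print(tool([.542,-.3058,.010],s))
```

```text
[ 0.5439 -0.314   0.0259] [ 0.0098 -0.0127 -0.9999] [ 0.2996 -0.1958  0.4008]
[-0.8995 15.7914 -8.5933]
```

Emit:
{"fn": "drive_tool", "kwargs": {
  "steps": [
    {"tx":-1,"ty":4,"tz":-9,"yaw":0,"gripper":0},
    {"tx":0,"ty":10,"tz":0,"yaw":0,"gripper":0},
    {"tx":0,"ty":0,"tz":0,"yaw":0,"gripper":0}
  ]
}}

```text
t: 2.85
eef_pos: [0.5442, -0.3073, 0.0157]
eef_rot: [-0.125, 0.116, -0.69, 0.703]
contact_force: [0.3, -0.2, 0.6]
finger_gap: 0.0855
```

```bash
python3 look.py e_wrist
python3 - <<'E'
from h import *
np.set_printoptions(precision=4,suppress=True)
s=arm.state();print(s['eef_pos'],rot(s)[:,1],s['contact_force']);print(tool([.542,-.3058,.010],s))
E
```

```text
[ 0.5442 -0.3073  0.0157] [[-0.9417  0.0156  0.336 ]
 [-0.3362 -0.0163 -0.9416]
 [-0.0092 -0.9997  0.0206]] [   0.8139 -184.3616   -1.6143]
[{'at': [273.3, 251.5], 'conf': 0.71}] [array([ 0.5397, -0.3053,  0.    ])]
[268.582  298.8465] [269.4579 249.6538] 2.95
[ 0.5451 -0.3077  0.0168] [ 0.017  -0.0172 -0.9997] [ 0.3496 -0.4728  0.6678]
[ 2.3045  6.6667 -3.007 ]
```

View pics/e_wrist.png

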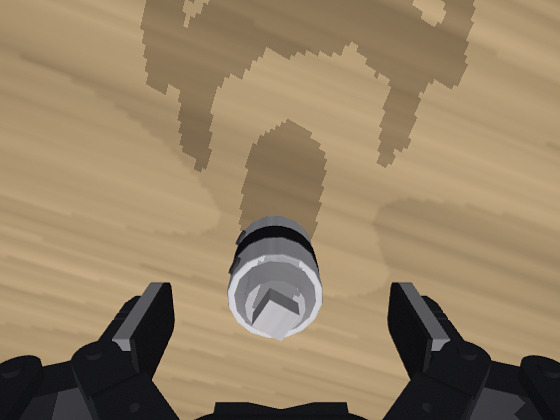

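The adapter's rim is at (275,296), nearly between the pads, whose mid-line is near column 281. I'll lower a little and close.

Emit:
{"fn": "drive_tool", "kwargs": {
  "steps": [
    {"tx":2,"ty":6,"tz":-3,"yaw":0,"gripper":0},
    {"tx":0,"ty":0,"tz":0,"yaw":0,"gripper":90},
    {"tx":0,"ty":0,"tz":0,"yaw":0,"gripper":150},
    {"tx":0,"ty":0,"tz":0,"yaw":0,"gripper":200},
    {"tx":0,"ty":0,"tz":0,"yaw":0,"gripper":220},
    {"tx":0,"ty":0,"tz":0,"yaw":0,"gripper":220}
  ],
  "newtons": 50
}}

```text
t: 3.55
eef_pos: [0.5429, -0.3057, 0.0117]
eef_rot: [-0.126, 0.115, -0.689, 0.704]
contact_force: [0.1, 0.3, -0.6]
finger_gap: 0.0379
```

Run:
```python
from h import *
np.set_printoptions(precision=4,suppress=True)
s=arm.state();print(s['t'],s['eef_pos'],rot(s)[:,1],s['contact_force'],s['finger_gap'])
```

```text
3.55 [ 0.5429 -0.3057  0.0117] [ 0.0184 -0.0179 -0.9997] [ 0.1352  0.3282 -0.6187] 0.037881333527124396
```

Emit:
{"fn": "drive_tool", "kwargs": {
  "steps": [
    {"tx":0,"ty":-10,"tz":0,"yaw":0,"gripper":220},
    {"tx":0,"ty":-25,"tz":0,"yaw":0,"gripper":220},
    {"tx":0,"ty":-35,"tz":0,"yaw":0,"gripper":220},
    {"tx":0,"ty":-35,"tz":0,"yaw":0,"gripper":220},
    {"tx":0,"ty":-25,"tz":0,"yaw":0,"gripper":220},
    {"tx":0,"ty":-10,"tz":0,"yaw":0,"gripper":220}
  ]
}}

```text
t: 4.15
eef_pos: [0.5364, -0.3011, 0.1527]
eef_rot: [-0.123, 0.118, -0.692, 0.702]
contact_force: [-0.1, -0.7, -1.9]
finger_gap: 0.0376
```

```bash
python3 look.py f_wrist
python3 - <<'E'
from h import *
np.set_printoptions(precision=4,suppress=True)
s=arm.state();print(s['t'],s['eef_pos'],rot(s),s['contact_force'],s['finger_gap']);print(tool([.64,.0935,.15],s))
E
```

```text
[ 0.5364 -0.3011  0.1527] [[-0.9417  0.0089  0.3364]
 [-0.3365 -0.0124 -0.9416]
 [-0.0042 -0.9999  0.0147]] [ -2.9146 -47.242    3.6914]
[{'at': [278.4, 252.9], 'conf': 0.83}] [array([ 0.4738, -0.324 ,  0.    ])]
[282.2149 196.086 ] [281.1167 180.6781] 4.25
4.25 [ 0.5365 -0.3011  0.1517] [[-0.9417  0.0089  0.3364]
 [-0.3365 -0.0124 -0.9416]
 [-0.0042 -0.9999  0.0147]] [-0.1114 -0.3407 -1.6506] 0.03779693284850933
[-230.2713   -2.2252 -336.737 ]
```

View pics/f_wrist.png

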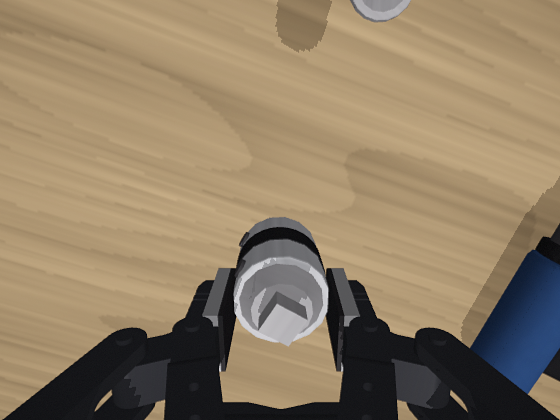

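The adapter is held between the pads, upright and centred at about column 281. Next I carry it over the pan.

Emit:
{"fn": "drive_tool", "kwargs": {
  "steps": [
    {"tx":-12,"ty":0,"tz":-18,"yaw":0,"gripper":220},
    {"tx":-24,"ty":0,"tz":-36,"yaw":0,"gripper":220},
    {"tx":-26,"ty":0,"tz":-38,"yaw":0,"gripper":220},
    {"tx":-26,"ty":0,"tz":-38,"yaw":0,"gripper":220},
    {"tx":-26,"ty":0,"tz":-38,"yaw":0,"gripper":220},
    {"tx":-26,"ty":0,"tz":-38,"yaw":0,"gripper":220},
    {"tx":-26,"ty":0,"tz":-38,"yaw":0,"gripper":220},
    {"tx":-24,"ty":0,"tz":-36,"yaw":0,"gripper":220},
    {"tx":-12,"ty":0,"tz":-18,"yaw":0,"gripper":220},
    {"tx":0,"ty":0,"tz":0,"yaw":0,"gripper":220}
  ]
}}

```text
t: 5.25
eef_pos: [0.6171, 0.0602, 0.1241]
eef_rot: [-0.111, 0.127, -0.695, 0.699]
contact_force: [-0.8, -0.9, -3.1]
finger_gap: 0.0377
```

Run:
```python
from h import *
import cv2
np.set_printoptions(precision=4,suppress=True)
s=arm.state();print(s['t'],s['eef_pos'],rot(s),s['contact_force'],s['finger_gap'])
for c in('scene','side'):
    cv2.imwrite(f'pics/g_{c}.png',arm.capture(c)[:,:,::-1])
s=arm.state();print(s['eef_pos'],tool([.64,.0935,.15],s),s['joint_positions'])
```

```text
5.25 [0.6171 0.0602 0.1241] [[-0.9432 -0.0217  0.3315]
 [-0.3314 -0.0088 -0.9435]
 [ 0.0234 -0.9997  0.0011]] [-0.7717 -0.9304 -3.1035] 0.03769369120800335
[0.6163 0.0575 0.1241] [-33.591  -26.7919 -26.1169] [ 0.0581  0.2363  1.7913 -0.0097  1.1375  1.2971]
```

View pics/g_scene.png

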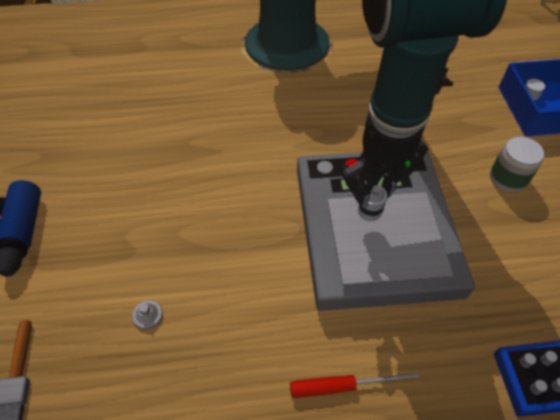

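View pics/g_side.png

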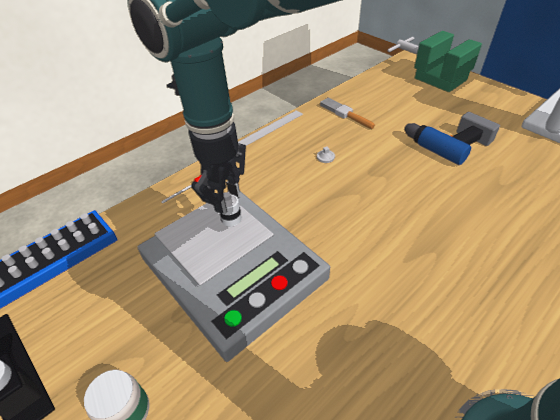

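The adapter is held above the pan's near right part, clear of it. I'll finish the lateral move.

Emit:
{"fn": "drive_tool", "kwargs": {
  "steps": [
    {"tx":-15,"ty":0,"tz":-12,"yaw":0,"gripper":220},
    {"tx":-15,"ty":0,"tz":-12,"yaw":0,"gripper":220},
    {"tx":-4,"ty":0,"tz":-2,"yaw":0,"gripper":220},
    {"tx":0,"ty":0,"tz":0,"yaw":0,"gripper":220}
  ]
}}

```text
t: 5.75
eef_pos: [0.6402, 0.0912, 0.1208]
eef_rot: [-0.107, 0.126, -0.695, 0.7]
contact_force: [-0.2, -0.3, -1.5]
finger_gap: 0.0377
```

Run:
```python
from h import *
np.set_printoptions(precision=4,suppress=True)
s=arm.state();print(s['t'],s['eef_pos'],rot(s)[:,1],s['contact_force'],s['finger_gap'])
print(tool([.64,.0935,.0867],s))
```

```text
5.75 [0.6402 0.0912 0.1208] [-0.0262 -0.0117 -0.9996] [-0.1729 -0.2595 -1.5342] 0.037719618653627315
[-1.5086 34.1109 -2.3836]
```

Emit:
{"fn": "drive_tool", "kwargs": {
  "steps": [
    {"tx":-2,"ty":10,"tz":-2,"yaw":0,"gripper":220},
    {"tx":0,"ty":10,"tz":0,"yaw":0,"gripper":220},
    {"tx":0,"ty":4,"tz":0,"yaw":0,"gripper":220},
    {"tx":0,"ty":0,"tz":0,"yaw":0,"gripper":220}
  ]
}}

```text
t: 6.15
eef_pos: [0.6403, 0.0919, 0.0942]
eef_rot: [-0.106, 0.126, -0.695, 0.7]
contact_force: [0.2, 0.4, -1.8]
finger_gap: 0.0382
```

Run:
```python
from h import *
np.set_printoptions(precision=4,suppress=True)
s=arm.state();print(s['t'],s['eef_pos'],rot(s)[:,1],s['contact_force'],s['finger_gap'])
print(tool([.64,.0935,.0867],s))
```

```text
6.15 [0.6403 0.0919 0.0942] [-0.0274 -0.0125 -0.9995] [ 0.2381  0.4402 -1.8203] 0.03819388741050369
[-0.4409  7.5039 -1.6352]
```

Emit:
{"fn": "drive_tool", "kwargs": {
  "steps": [
    {"tx":0,"ty":2,"tz":-1,"yaw":0,"gripper":220},
    {"tx":0,"ty":2,"tz":0,"yaw":0,"gripper":220},
    {"tx":0,"ty":1,"tz":0,"yaw":0,"gripper":220}
  ]
}}

```text
t: 6.45
eef_pos: [0.6394, 0.0923, 0.0888]
eef_rot: [-0.105, 0.126, -0.695, 0.7]
contact_force: [0.1, -0.3, -2.5]
finger_gap: 0.0375
```

Emit:
{"fn": "drive_tool", "kwargs": {
  "steps": [
    {"tx":0,"ty":1,"tz":0,"yaw":0,"gripper":220},
    {"tx":0,"ty":0,"tz":0,"yaw":0,"gripper":220}
  ]
}}

```text
t: 6.65
eef_pos: [0.6395, 0.0923, 0.088]
eef_rot: [-0.106, 0.126, -0.695, 0.7]
contact_force: [0.5, -0.8, -1.9]
finger_gap: 0.0374
```

Emit:
{"fn": "drive_tool", "kwargs": {
  "steps": [
    {"tx":0,"ty":1,"tz":0,"yaw":0,"gripper":220},
    {"tx":0,"ty":0,"tz":0,"yaw":0,"gripper":220}
  ]
}}

```text
t: 6.85
eef_pos: [0.64, 0.0924, 0.0876]
eef_rot: [-0.106, 0.126, -0.695, 0.7]
contact_force: [-0.5, 0.3, -2.3]
finger_gap: 0.0377
```

Run:
```python
from h import *
import cv2
im=arm.capture('side'); cv2.imwrite('pics/h_side.png',cv2.resize(im[160:290,150:300,::-1],None,fx=4,fy=4))
s=arm.state();print(s['eef_pos'],s['contact_force'],rot(s)[:,1])
```

```text
[0.64010404 0.0923967  0.08763841] [-0.37671636  0.34306811 -1.61999557] [-0.02599159 -0.01243765 -0.99958478]
```

View pics/h_side.png

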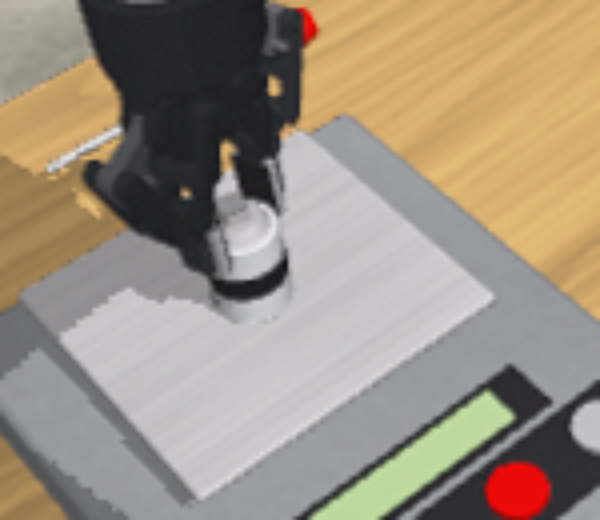

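The adapter is just above the middle of the pan, near (250,315) in the crop, and there is no contact yet.

Emit:
{"fn": "drive_tool", "kwargs": {
  "steps": [
    {"tx":0,"ty":1,"tz":0,"yaw":0,"gripper":220},
    {"tx":0,"ty":0.5,"tz":0,"yaw":0,"gripper":220}
  ]
}}

```text
t: 7.1
eef_pos: [0.6404, 0.0925, 0.0874]
eef_rot: [-0.106, 0.125, -0.695, 0.7]
contact_force: [-2.1, -0.2, 1.1]
finger_gap: 0.0379
```

Emit:
{"fn": "drive_tool", "kwargs": {
  "steps": [
    {"tx":0,"ty":1,"tz":0,"yaw":0,"gripper":220}
  ]
}}

```text
t: 7.2
eef_pos: [0.6405, 0.0925, 0.0873]
eef_rot: [-0.107, 0.125, -0.695, 0.7]
contact_force: [-4.0, -0.2, 6.1]
finger_gap: 0.0377
```

Emit:
{"fn": "drive_tool", "kwargs": {
  "steps": [
    {"tx":0,"ty":0,"tz":0,"yaw":0,"gripper":220}
  ]
}}

```text
t: 7.3
eef_pos: [0.6406, 0.0925, 0.0875]
eef_rot: [-0.107, 0.125, -0.695, 0.7]
contact_force: [-0.3, 0.7, -1.8]
finger_gap: 0.0373
```

Contact felt: +6 N when pressing 1 mm. I'll press lightly and open.

Emit:
{"fn": "drive_tool", "kwargs": {
  "steps": [
    {"tx":0,"ty":0.8,"tz":0,"yaw":0,"gripper":215},
    {"tx":0,"ty":0,"tz":0,"yaw":0,"gripper":120},
    {"tx":0,"ty":0,"tz":0,"yaw":0,"gripper":90},
    {"tx":0,"ty":0,"tz":0,"yaw":0,"gripper":40},
    {"tx":0,"ty":0,"tz":0,"yaw":0,"gripper":0},
    {"tx":0,"ty":0,"tz":0,"yaw":0,"gripper":0}
  ]
}}

```text
t: 7.9
eef_pos: [0.6416, 0.0926, 0.0864]
eef_rot: [-0.107, 0.124, -0.695, 0.7]
contact_force: [0.1, 0.3, -0.6]
finger_gap: 0.0854
```

```bash
python3 look.py i_wrist
```

```text
[0.6416 0.0926 0.0864] [[-0.946  -0.0226  0.3235]
 [-0.3233 -0.0121 -0.9462]
 [ 0.0253 -0.9997  0.0041]] [ 226.833  -106.4913  341.8923]
[{'at': [280.1, 255.0], 'conf': 0.73}] [array([0.6025, 0.0789, 0.    ])]
[710.4013 490.377 ] [651.3158 433.7855] 8.0
```

View pics/i_wrist.png

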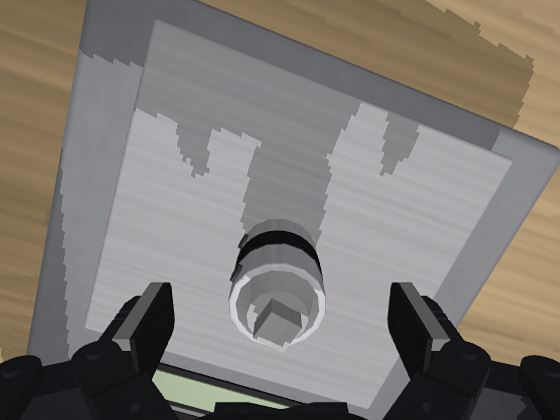

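The adapter stands between the open fingers, clear of both pads. I'll retreat straight up.

Emit:
{"fn": "drive_tool", "kwargs": {
  "steps": [
    {"tx":0,"ty":-15,"tz":0,"yaw":0,"gripper":0},
    {"tx":0,"ty":-30,"tz":0,"yaw":0,"gripper":0},
    {"tx":0,"ty":-35,"tz":0,"yaw":0,"gripper":0},
    {"tx":0,"ty":-20,"tz":0,"yaw":0,"gripper":0},
    {"tx":0,"ty":0,"tz":0,"yaw":0,"gripper":0}
  ]
}}

```text
t: 8.5
eef_pos: [0.6434, 0.0938, 0.1924]
eef_rot: [-0.107, 0.125, -0.695, 0.7]
contact_force: [0.8, -0.1, 0.3]
finger_gap: 0.0852
```

```bash
python3 look.py j_wrist;python3 - <<'E'
from h import *
import cv2
np.set_printoptions(precision=4,suppress=True)
i=np.load('pics/j_wrist.npy',allow_pickle=True).item()
for n,z in(('scale_pan',.075),('clamp_adapter',.075),('green_key',.06),('red_key',.06)):
    r=arm.spot_point('wrist',n)
    print(n,r,[bp('w',q['at'],z,i) for q in r])
s=arm.state();print(s['t'],s['eef_pos'],tool([.470,.179,.15],s),s['joint_positions'])
E
```

```text
[0.6434 0.0938 0.1924] [[-0.9459 -0.0238  0.3235]
 [-0.3233 -0.0122 -0.9462]
 [ 0.0265 -0.9996  0.0038]] [226.3154  -0.2456 342.0093]
[{'at': [282.4, 198.3], 'conf': 0.61}] [array([0.615, 0.081, 0.   ])]
[601.6389 387.6699] [567.4748 354.7278] 8.6
scale_pan [] []
clamp_adapter [{'at': [282.4, 198.3], 'conf': 0.61}] [array([0.6376, 0.0895, 0.075 ])]
green_key [] []
red_key [{'at': [248.1, 353.3], 'conf': 0.89}] [array([0.471 , 0.0676, 0.06  ])]
8.8 [0.6394 0.0933 0.1851] [ 131.1309   39.8917 -135.9629] [ 0.1118  0.2479  1.6602 -0.0099  1.2699  1.3563]
```

View pics/j_wrist.png

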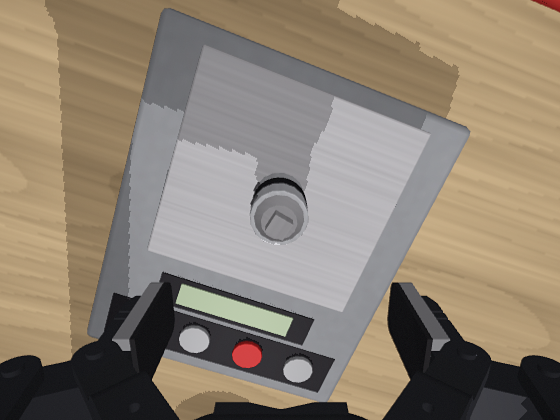

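Both views agree that the adapter stands within about 3 mm of the pan's centre: its base is at (282,198) and the pan's diagonals cross at (281,195). Red is at (247,354). Next I go to the green key and close the gripper on the way.

Emit:
{"fn": "drive_tool", "kwargs": {
  "steps": [
    {"tx":20,"ty":0,"tz":-20,"yaw":0,"gripper":0},
    {"tx":30,"ty":0,"tz":-30,"yaw":0,"gripper":0},
    {"tx":30,"ty":0,"tz":-30,"yaw":0,"gripper":100},
    {"tx":30,"ty":0,"tz":-30,"yaw":0,"gripper":255},
    {"tx":15,"ty":0,"tz":-18,"yaw":0,"gripper":255},
    {"tx":0,"ty":0,"tz":0,"yaw":0,"gripper":255},
    {"tx":0,"ty":0,"tz":0,"yaw":0,"gripper":255}
  ]
}}

```text
t: 9.5
eef_pos: [0.4687, 0.1739, 0.1784]
eef_rot: [-0.096, 0.135, -0.694, 0.701]
contact_force: [0.3, -0.0, 0.5]
finger_gap: 0.0119
```

```bash
cat > look2.py <<'E'
from h import *
import cv2,sys
np.set_printoptions(precision=4,suppress=True)
n0=sys.argv[1]
s=arm.state(); i=arm.camera_info('wrist')
im=arm.capture('wrist'); cv2.imwrite(f'pics/{n0}.png',im[:,:,::-1])
np.save(f'pics/{n0}.npy',i,allow_pickle=True)
for n,z in(('green_key',.06),('red_key',.06)):
    r=arm.spot_point('wrist',n)
    print(n,r,[bp('w',q['at'],z,i) for q in r])
hsv=cv2.cvtColor(im,cv2.COLOR_RGB2HSV)
for nm,m in(('g',cv2.inRange(hsv,(50,150,70),(75,255,255))),):
    k,l,st,ce=cv2.connectedComponentsWithStats(m)
    for j in range(1,k):
        if st[j,4]>80: print(nm,st[j],ce[j],bp('w',ce[j],.06,i))
s=arm.state();print(s['t'],s['eef_pos'],s['finger_gap'],s['contact_force'],rot(s),tool([.470,.179,.08],s))
E
python3 look2.py k_wrist
```

```text
green_key [{'at': [276.2, 183.2], 'conf': 0.92}] [array([0.4695, 0.1775, 0.06  ])]
red_key [{'at': [401.0, 224.8], 'conf': 0.63}] [array([0.4687, 0.069 , 0.06  ])]
g [ 260  164   37   37 1072] [277.8116 181.9785] [0.4708 0.1766 0.06  ]
9.65 [0.4699 0.1735 0.1788] 5.784451209744626e-05 [ 0.9911 -0.7665  0.1564] [[-0.946  -0.0523  0.32  ]
 [-0.3195 -0.0175 -0.9474]
 [ 0.0552 -0.9985 -0.0001]] [-7.252  98.5475 -5.1389]
```

View pics/k_wrist.png

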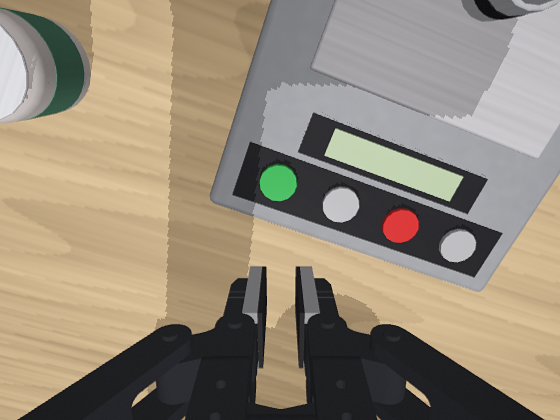

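Green is clear at (278,182), which is (0.470, 0.177); red is at (401,225), 108 mm away. I'll descend over green.

Emit:
{"fn": "drive_tool", "kwargs": {
  "steps": [
    {"tx":-4,"ty":20,"tz":-2,"yaw":0,"gripper":255},
    {"tx":-3,"ty":25,"tz":-1,"yaw":0,"gripper":255},
    {"tx":0,"ty":20,"tz":0,"yaw":0,"gripper":255},
    {"tx":0,"ty":10,"tz":0,"yaw":0,"gripper":255},
    {"tx":0,"ty":0,"tz":0,"yaw":0,"gripper":255}
  ]
}}

```text
t: 10.15
eef_pos: [0.4788, 0.1753, 0.1021]
eef_rot: [-0.095, 0.13, -0.695, 0.701]
contact_force: [-0.5, 0.1, 1.0]
finger_gap: -0.0002
```

```bash
python3 look2.py l_wrist
```

```text
green_key [{'at': [275.2, 230.6], 'conf': 0.8}] [array([0.474 , 0.1767, 0.06  ])]
red_key [{'at': [434.9, 286.0], 'conf': 0.9}] [array([0.4692, 0.0674, 0.06  ])]
g [250 212  48  41 321] [276.1713 221.3832] [0.4799 0.1781 0.06  ]
10.3 [0.4803 0.1761 0.1045] 0.00018934121807437043 [0.2874 0.3476 0.1108] [[-0.9481 -0.0437  0.315 ]
 [-0.3146 -0.0156 -0.9491]
 [ 0.0464 -0.9989  0.001 ]] [ 7.6893 24.8699 -6.0542]
```

View pics/l_wrist.png

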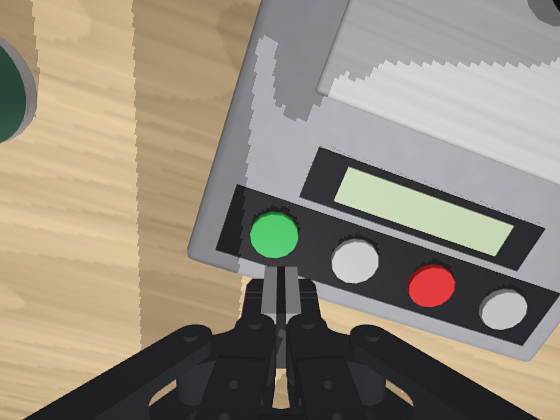

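Shut fingertips sit just in front of the green key, which is centred at (274,235), roughly (0.471, 0.177). I'll correct and lower to about 10 mm above.

Emit:
{"fn": "drive_tool", "kwargs": {
  "steps": [
    {"tx":4,"ty":8,"tz":-2,"yaw":0,"gripper":255},
    {"tx":3,"ty":10,"tz":-2,"yaw":0,"gripper":255},
    {"tx":0,"ty":5,"tz":0,"yaw":0,"gripper":255},
    {"tx":0,"ty":0,"tz":0,"yaw":0,"gripper":255}
  ]
}}

```text
t: 10.7
eef_pos: [0.4728, 0.1781, 0.083]
eef_rot: [-0.099, 0.127, -0.695, 0.701]
contact_force: [0.0, 0.3, 0.3]
finger_gap: 0.0002
```

```bash
python3 look2.py m_wrist; python3 -c "
from h import *
import cv2
cv2.imwrite('pics/m_side.png',cv2.resize(arm.capture('side')[240:370,170:340,::-1],None,fx=4,fy=4))
s=arm.state();print(s['eef_pos'],tool([.4705,.177,.064],s))"
```

```text
green_key [{'at': [282.7, 244.5], 'conf': 0.97}] [array([0.4697, 0.1756, 0.06  ])]
red_key [{'at': [455.4, 297.6], 'conf': 0.68}] [array([0.4689, 0.068 , 0.06  ])]
g [255 217  53  32 228] [282.307  225.3246] [0.4806 0.1794 0.06  ]
10.85 [0.4737 0.1783 0.0839] -1.9165341978447757e-07 [ 0.5531  0.1689 -0.1909] [[-0.9484 -0.0372  0.3148]
 [-0.3145 -0.0133 -0.9492]
 [ 0.0395 -0.9992  0.001 ]] [ 3.1112  4.0248 -1.7957]
[0.47387759 0.17838268 0.08406959] [ 2.85304038 20.19692822  0.22934497]
```

View pics/m_wrist.png

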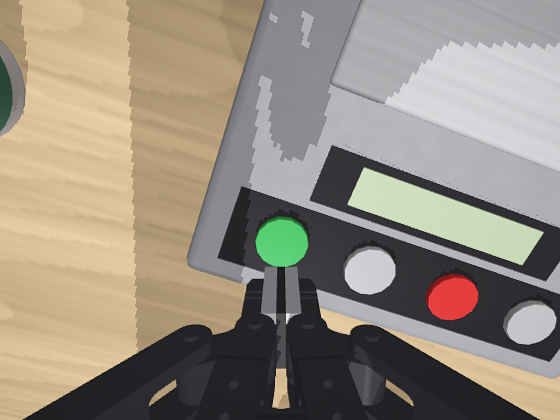

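View pics/m_side.png

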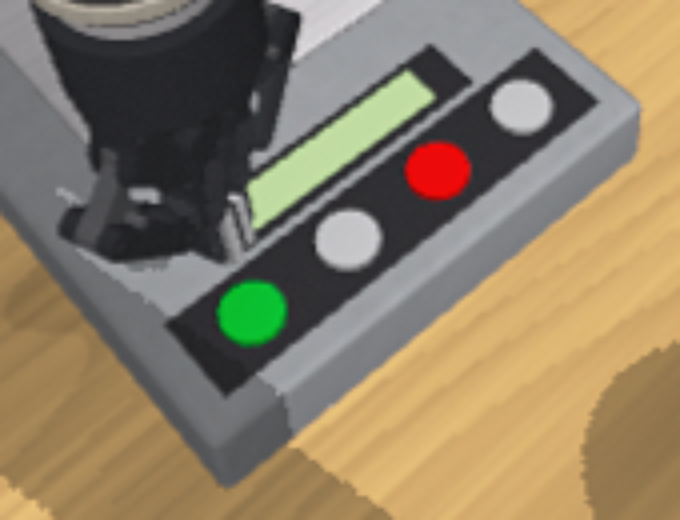

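Green is at (283,243) in line with the tips, and the side view agrees. I'll come down slowly.

Emit:
{"fn": "drive_tool", "kwargs": {
  "steps": [
    {"tx":2,"ty":5,"tz":0,"yaw":0,"gripper":255},
    {"tx":1,"ty":5,"tz":0,"yaw":0,"gripper":255},
    {"tx":0,"ty":4,"tz":0,"yaw":0,"gripper":255},
    {"tx":0,"ty":1,"tz":0,"yaw":0,"gripper":255},
    {"tx":0,"ty":0,"tz":0,"yaw":0,"gripper":255}
  ]
}}

```text
t: 11.4
eef_pos: [0.4707, 0.1772, 0.0683]
eef_rot: [-0.099, 0.126, -0.695, 0.7]
contact_force: [0.1, -0.4, 0.2]
finger_gap: 0.0003
```

```bash
python3 look2.py n_wrist; python3 -c "
from h import *
s=arm.state();print(s['eef_pos'],tool([.4705,.177,.060],s))"
```

```text
green_key [{'at': [282.5, 251.2], 'conf': 0.73}] [array([0.4706, 0.1758, 0.06  ])]
red_key [{'at': [465.0, 311.8], 'conf': 0.74}] [array([0.467 , 0.0686, 0.06  ])]
g [253 223  57  45 285] [281.9579 233.8561] [0.4798 0.1792 0.06  ]
11.55 [0.471  0.1773 0.0687] -0.0002866772559753353 [-0.6305 -0.7185  0.7112] [[-0.9485 -0.0353  0.3147]
 [-0.3145 -0.0128 -0.9492]
 [ 0.0375 -0.9993  0.001 ]] [  0.8479 -11.2671  -1.8876]
[0.47100094 0.1773309  0.06871097] [0.25254088 8.72673133 0.14742111]
```

View pics/n_wrist.png

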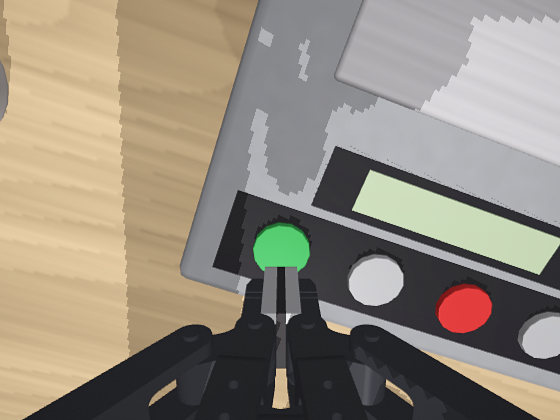

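The tips are right over the key, about 9 mm up. Now the slow descent.

Emit:
{"fn": "drive_tool", "kwargs": {
  "steps": [
    {"tx":0,"ty":1.5,"tz":0,"yaw":0,"gripper":255},
    {"tx":0,"ty":1.5,"tz":0,"yaw":0,"gripper":255},
    {"tx":0,"ty":1.5,"tz":0,"yaw":0,"gripper":255},
    {"tx":0,"ty":1,"tz":0,"yaw":0,"gripper":255},
    {"tx":0,"ty":1,"tz":0,"yaw":0,"gripper":255}
  ]
}}

```text
t: 12.05
eef_pos: [0.4715, 0.1775, 0.0624]
eef_rot: [-0.1, 0.125, -0.696, 0.7]
contact_force: [-0.2, -0.1, -0.0]
finger_gap: -0.0001
```

Emit:
{"fn": "drive_tool", "kwargs": {
  "steps": [
    {"tx":0,"ty":1,"tz":0,"yaw":0,"gripper":255}
  ]
}}

```text
t: 12.15
eef_pos: [0.4714, 0.1774, 0.0612]
eef_rot: [-0.1, 0.125, -0.696, 0.7]
contact_force: [0.2, 0.7, 0.9]
finger_gap: -0.0001
```

Emit:
{"fn": "drive_tool", "kwargs": {
  "steps": [
    {"tx":0,"ty":1,"tz":0,"yaw":0,"gripper":255}
  ]
}}

```text
t: 12.25
eef_pos: [0.4714, 0.1774, 0.0602]
eef_rot: [-0.1, 0.125, -0.696, 0.7]
contact_force: [-0.0, -0.3, 0.8]
finger_gap: 0.0001
```

Emit:
{"fn": "drive_tool", "kwargs": {
  "steps": [
    {"tx":0,"ty":1,"tz":0,"yaw":0,"gripper":255}
  ]
}}

```text
t: 12.35
eef_pos: [0.4713, 0.1774, 0.0591]
eef_rot: [-0.1, 0.125, -0.696, 0.7]
contact_force: [-0.6, 1.5, 0.8]
finger_gap: 0.0002
```

Emit:
{"fn": "drive_tool", "kwargs": {
  "steps": [
    {"tx":0,"ty":1,"tz":0,"yaw":0,"gripper":255}
  ]
}}

```text
t: 12.45
eef_pos: [0.4713, 0.1774, 0.058]
eef_rot: [-0.1, 0.125, -0.696, 0.7]
contact_force: [-0.0, 0.3, -0.1]
finger_gap: 0.0001
```

Emit:
{"fn": "drive_tool", "kwargs": {
  "steps": [
    {"tx":0,"ty":1,"tz":0,"yaw":0,"gripper":255}
  ]
}}

```text
t: 12.55
eef_pos: [0.4712, 0.1774, 0.0569]
eef_rot: [-0.1, 0.125, -0.696, 0.7]
contact_force: [0.3, -0.4, 0.3]
finger_gap: 0.0001
```

No contact at z = 0.057, so I'll look before going on.

```bash
python3 -c "
from h import *
import cv2
a=cv2.resize(arm.capture('side')[270:350,190:290,::-1],None,fx=4,fy=4)
w=arm.capture('wrist')[180:340,180:380,::-1]
w=cv2.resize(w,(400,320));cv2.imwrite('pics/o.png',np.hstack([a,w]))
s=arm.state();print(s['t'],s['eef_pos'],s['contact_force'])"
```

```text
12.65 [0.47108862 0.17732378 0.05677621] [ 0.46609954 -0.27066998 -1.09351717]
```

View pics/o.png

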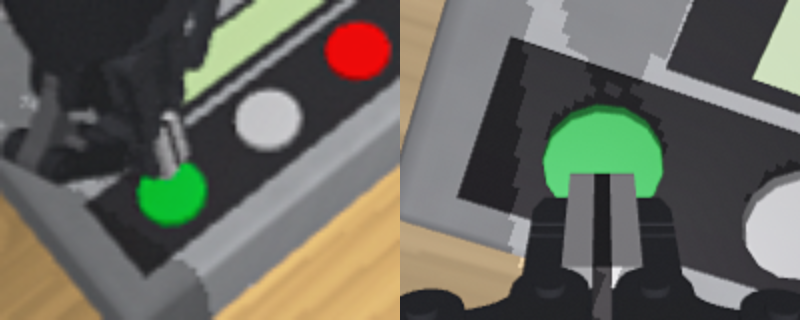

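Run:
```python
from h import *
np.set_printoptions(precision=4,suppress=True)
s=arm.state();p=s['eef_pos'];Rm=rot(s)
for d in(0,5,8,10,13,15):
    q=p-Rm[:,1]*d/1000
    print(d,pr('side',q),pr('wrist',q))
for z in(.06,.065,.07): print(z,bp('side',[232.5,312.5],z),bp('wrist',[280,267],z))
print('key',pr('side',[.4705,.177,.06]),pr('wrist',[.4705,.177,.06]))
```

```text
0 [232.0095 317.9463] [280.0812 257.8009]
5 [231.5696 316.5017] [280.0735 262.281 ]
8 [231.3035 315.6277] [280.0688 265.084 ]
10 [231.1251 315.042 ] [280.0655 267.0032]
13 [230.8562 314.1589] [280.0605 269.961 ]
15 [230.676  313.5671] [280.0571 271.9877]
0.06 [0.4772 0.171  0.06  ] [0.4679 0.1763 0.06  ]
0.065 [0.4746 0.1722 0.065 ] [0.4705 0.1772 0.065 ]
0.07 [0.472  0.1735 0.07  ] [0.4731 0.178  0.07  ]
key [232.1353 317.1451] [280.3333 262.0883]
```

The visible tips lie about 10 mm behind the nominal TCP, in line with it, so contact should come near TCP z ≈ 0.050. I'm continuing slowly.

Emit:
{"fn": "drive_tool", "kwargs": {
  "steps": [
    {"tx":0,"ty":1,"tz":0,"yaw":0,"gripper":255},
    {"tx":0,"ty":1,"tz":0,"yaw":0,"gripper":255}
  ]
}}

```text
t: 12.85
eef_pos: [0.4712, 0.1774, 0.0548]
eef_rot: [-0.1, 0.125, -0.696, 0.7]
contact_force: [-0.5, -0.1, -0.1]
finger_gap: 0.0002
```

Emit:
{"fn": "drive_tool", "kwargs": {
  "steps": [
    {"tx":0,"ty":1,"tz":0,"yaw":0,"gripper":255}
  ]
}}

```text
t: 12.95
eef_pos: [0.4712, 0.1774, 0.0538]
eef_rot: [-0.1, 0.125, -0.696, 0.7]
contact_force: [-1.1, 0.2, -0.5]
finger_gap: 0.0002
```

Emit:
{"fn": "drive_tool", "kwargs": {
  "steps": [
    {"tx":0,"ty":1,"tz":0,"yaw":0,"gripper":255}
  ]
}}

```text
t: 13.05
eef_pos: [0.4712, 0.1773, 0.0527]
eef_rot: [-0.1, 0.125, -0.696, 0.7]
contact_force: [0.3, 0.4, 0.0]
finger_gap: -0.0003
```

Emit:
{"fn": "drive_tool", "kwargs": {
  "steps": [
    {"tx":0,"ty":1,"tz":0,"yaw":0,"gripper":255}
  ]
}}

```text
t: 13.15
eef_pos: [0.4711, 0.1773, 0.0516]
eef_rot: [-0.1, 0.125, -0.696, 0.7]
contact_force: [-0.3, 0.9, 0.1]
finger_gap: 0.0003
```

Emit:
{"fn": "drive_tool", "kwargs": {
  "steps": [
    {"tx":0,"ty":1,"tz":0,"yaw":0,"gripper":255}
  ]
}}

```text
t: 13.25
eef_pos: [0.4711, 0.1773, 0.0505]
eef_rot: [-0.1, 0.125, -0.696, 0.7]
contact_force: [-0.1, -0.0, 0.0]
finger_gap: -0.0002
```

Emit:
{"fn": "drive_tool", "kwargs": {
  "steps": [
    {"tx":0,"ty":1,"tz":0,"yaw":0,"gripper":255}
  ]
}}

```text
t: 13.35
eef_pos: [0.471, 0.1773, 0.0494]
eef_rot: [-0.1, 0.125, -0.696, 0.7]
contact_force: [-0.4, -0.4, -0.2]
finger_gap: 0.0
```

Emit:
{"fn": "drive_tool", "kwargs": {
  "steps": [
    {"tx":0,"ty":1,"tz":0,"yaw":0,"gripper":255}
  ]
}}

```text
t: 13.45
eef_pos: [0.471, 0.1773, 0.0483]
eef_rot: [-0.1, 0.125, -0.696, 0.7]
contact_force: [0.4, 0.0, 0.1]
finger_gap: -0.0001
```

```bash
python3 -c "
from h import *
import cv2
a=cv2.resize(arm.capture('side')[270:350,190:290,::-1],None,fx=4,fy=4)
w=arm.capture('wrist')[180:340,180:380,::-1]
w=cv2.resize(w,(400,320));cv2.imwrite('pics/p.png',np.hstack([a,w]))
s=arm.state();print(s['t'],s['eef_pos'],s['contact_force'])"
```

```text
13.55 [0.47084151 0.17723766 0.04817517] [-0.01930779  0.50574681 -0.68443196]
```

View pics/p.png

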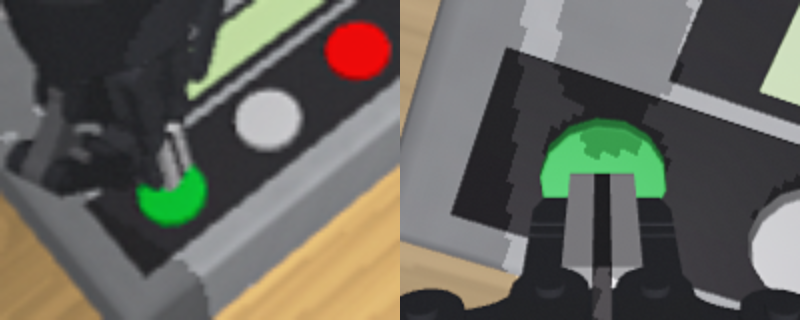

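The tips now almost cover the key's centre in both views and their shadow is on the key. A few millimetres are left.

Emit:
{"fn": "drive_tool", "kwargs": {
  "steps": [
    {"tx":0,"ty":1,"tz":0,"yaw":0,"gripper":255}
  ]
}}

```text
t: 13.65
eef_pos: [0.471, 0.1773, 0.0473]
eef_rot: [-0.1, 0.125, -0.696, 0.7]
contact_force: [0.2, 0.1, 0.3]
finger_gap: 0.0003
```

Emit:
{"fn": "drive_tool", "kwargs": {
  "steps": [
    {"tx":0,"ty":1,"tz":0,"yaw":0,"gripper":255}
  ]
}}

```text
t: 13.75
eef_pos: [0.4709, 0.1773, 0.0462]
eef_rot: [-0.1, 0.125, -0.696, 0.7]
contact_force: [0.5, 0.6, 0.0]
finger_gap: -0.0001
```

Emit:
{"fn": "drive_tool", "kwargs": {
  "steps": [
    {"tx":0,"ty":1,"tz":0,"yaw":0,"gripper":255}
  ]
}}

```text
t: 13.85
eef_pos: [0.471, 0.1773, 0.0452]
eef_rot: [-0.1, 0.125, -0.696, 0.7]
contact_force: [-0.4, -0.2, 0.4]
finger_gap: 0.0004
```

Emit:
{"fn": "drive_tool", "kwargs": {
  "steps": [
    {"tx":0,"ty":1,"tz":0,"yaw":0,"gripper":255}
  ]
}}

```text
t: 13.95
eef_pos: [0.4709, 0.1773, 0.0441]
eef_rot: [-0.1, 0.125, -0.696, 0.7]
contact_force: [0.8, -0.1, 0.2]
finger_gap: 0.0001
```

Emit:
{"fn": "drive_tool", "kwargs": {
  "steps": [
    {"tx":0,"ty":1,"tz":0,"yaw":0,"gripper":255}
  ]
}}

```text
t: 14.05
eef_pos: [0.4708, 0.1772, 0.043]
eef_rot: [-0.1, 0.125, -0.696, 0.7]
contact_force: [-0.7, -0.1, 0.9]
finger_gap: -0.0003
```

```bash
python3 -c "
from h import *
import cv2
a=cv2.resize(arm.capture('side')[270:350,190:290,::-1],None,fx=4,fy=4)
w=arm.capture('wrist')[180:340,180:380,::-1]
w=cv2.resize(w,(400,320));cv2.imwrite('pics/q.png',np.hstack([a,w]))
s=arm.state();print(s['t'],s['eef_pos'],s['contact_force'])"
```

```text
14.15 [0.47070237 0.17716961 0.04287721] [-0.06594504  0.51534197 -0.30787091]
```

View pics/q.png

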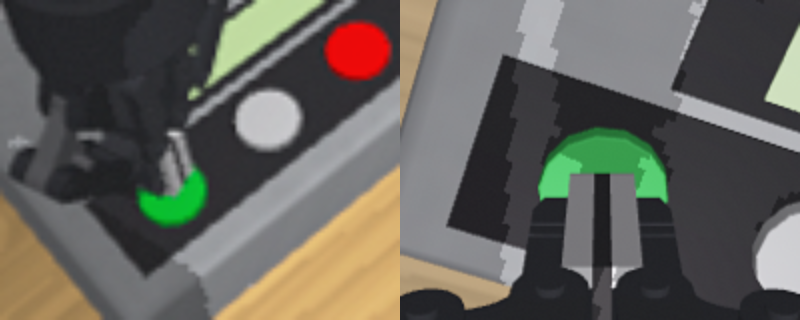

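The tips are still at the key's centre, with (172,193) in the side crop matching its centre of (172,193), and no force yet. I'm continuing in 1 mm steps.

Emit:
{"fn": "drive_tool", "kwargs": {
  "steps": [
    {"tx":0,"ty":1,"tz":0,"yaw":0,"gripper":255}
  ]
}}

```text
t: 14.25
eef_pos: [0.4708, 0.1772, 0.0419]
eef_rot: [-0.1, 0.125, -0.696, 0.7]
contact_force: [-1.0, 0.4, -0.6]
finger_gap: 0.0003
```

Emit:
{"fn": "drive_tool", "kwargs": {
  "steps": [
    {"tx":0,"ty":1,"tz":0,"yaw":0,"gripper":255}
  ]
}}

```text
t: 14.35
eef_pos: [0.4708, 0.1772, 0.0409]
eef_rot: [-0.1, 0.125, -0.696, 0.7]
contact_force: [0.8, -0.1, -0.1]
finger_gap: -0.0001
```

Emit:
{"fn": "drive_tool", "kwargs": {
  "steps": [
    {"tx":0,"ty":1,"tz":0,"yaw":0,"gripper":255}
  ]
}}

```text
t: 14.45
eef_pos: [0.4708, 0.1772, 0.0398]
eef_rot: [-0.1, 0.125, -0.696, 0.7]
contact_force: [0.6, 0.8, -1.0]
finger_gap: 0.0
```

```bash
python3 -c "
from h import *
import cv2
np.set_printoptions(precision=4,suppress=True)
a=cv2.resize(arm.capture('side')[280:340,200:275,::-1],None,fx=5.33,fy=5.33,interpolation=2)
w=arm.capture('wrist')[180:340,180:380,::-1]
w=cv2.resize(w,(400,320));cv2.imwrite('pics/r.png',np.hstack([cv2.resize(a,(400,320)),w]))
s=arm.state();print(s['t'],s['eef_pos'],s['contact_force'])
p=s['eef_pos'];Rm=rot(s)
for d in(0,10,15,20,25):
    q=p-Rm[:,1]*d/1000
    print(d,q,pr('side',q),pr('wrist',q))
print('key',pr('side',[.4705,.177,.06]),pr('wrist',[.4705,.177,.06]))
"
```

```text
14.55 [0.4706 0.1771 0.0397] [-0.2366  0.0184  0.7422]
0 [0.4706 0.1771 0.0397] [233.4447 322.7485] [280.1009 257.8097]
10 [0.4709 0.1773 0.0497] [232.5911 319.9447] [280.0862 267.0115]
15 [0.4711 0.1773 0.0547] [232.1577 318.5212] [280.0782 271.9958]
20 [0.4713 0.1774 0.0597] [231.7199 317.0829] [280.0698 277.2648]
25 [0.4714 0.1774 0.0647] [231.2775 315.6298] [280.0609 282.8437]
key [232.1353 317.1451] [280.3267 279.2969]
```

View pics/r.png

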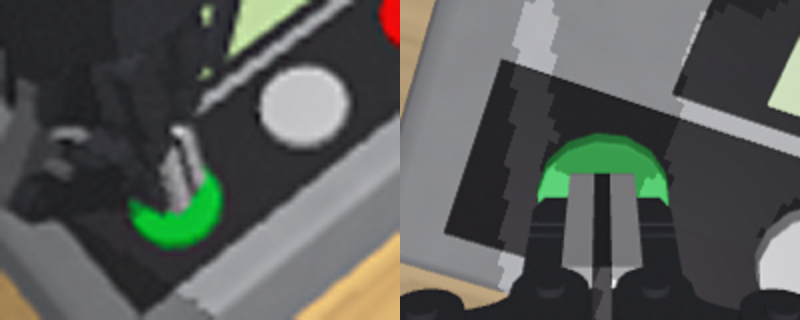

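The visible edge is the pad's camera-side edge, about 11 mm off the axis, so the true tip offset is larger, roughly 20–23 mm. Force is still nil, so contact should be a few millimetres away. I'm continuing carefully.

Emit:
{"fn": "drive_tool", "kwargs": {
  "steps": [
    {"tx":0,"ty":1,"tz":0,"yaw":0,"gripper":255}
  ]
}}

```text
t: 14.65
eef_pos: [0.4707, 0.1772, 0.0388]
eef_rot: [-0.1, 0.125, -0.696, 0.7]
contact_force: [-0.3, -0.0, 0.1]
finger_gap: 0.0
```

Emit:
{"fn": "drive_tool", "kwargs": {
  "steps": [
    {"tx":0,"ty":1,"tz":0,"yaw":0,"gripper":255}
  ]
}}

```text
t: 14.75
eef_pos: [0.4707, 0.1772, 0.0377]
eef_rot: [-0.1, 0.125, -0.696, 0.7]
contact_force: [0.3, -0.4, 0.1]
finger_gap: -0.0001
```

Emit:
{"fn": "drive_tool", "kwargs": {
  "steps": [
    {"tx":0,"ty":1,"tz":0,"yaw":0,"gripper":255}
  ]
}}

```text
t: 14.85
eef_pos: [0.4706, 0.1772, 0.0367]
eef_rot: [-0.1, 0.125, -0.696, 0.7]
contact_force: [0.1, 0.2, 0.1]
finger_gap: -0.0001
```

Emit:
{"fn": "drive_tool", "kwargs": {
  "steps": [
    {"tx":0,"ty":1,"tz":0,"yaw":0,"gripper":255}
  ]
}}

```text
t: 14.95
eef_pos: [0.4706, 0.1771, 0.0355]
eef_rot: [-0.1, 0.125, -0.696, 0.7]
contact_force: [-0.4, 0.2, -0.4]
finger_gap: -0.0001
```

```bash
python3 -c "
from h import *
import cv2
np.set_printoptions(precision=4,suppress=True)
a=cv2.resize(arm.capture('side')[280:340,200:275,::-1],(400,320),interpolation=2)
w=arm.capture('wrist')[180:340,180:380,::-1]
b=cv2.resize(arm.capture('scene')[110:210,350:475,::-1],(400,320),interpolation=2)
w=cv2.resize(w,(400,320));cv2.imwrite('pics/s.png',np.vstack([np.hstack([a,w]),np.hstack([b,0*b])])[:600])
s=arm.state();print(s['t'],s['eef_pos'],s['contact_force'],s['joint_torque'])
"
```

```text
15.1 [0.4705 0.1771 0.0355] [ 0.6677 -0.3317 -0.0211] [  0.0001 -37.7807 -30.0734  -0.0055   0.1886  -0.    ]
```

View pics/s.png

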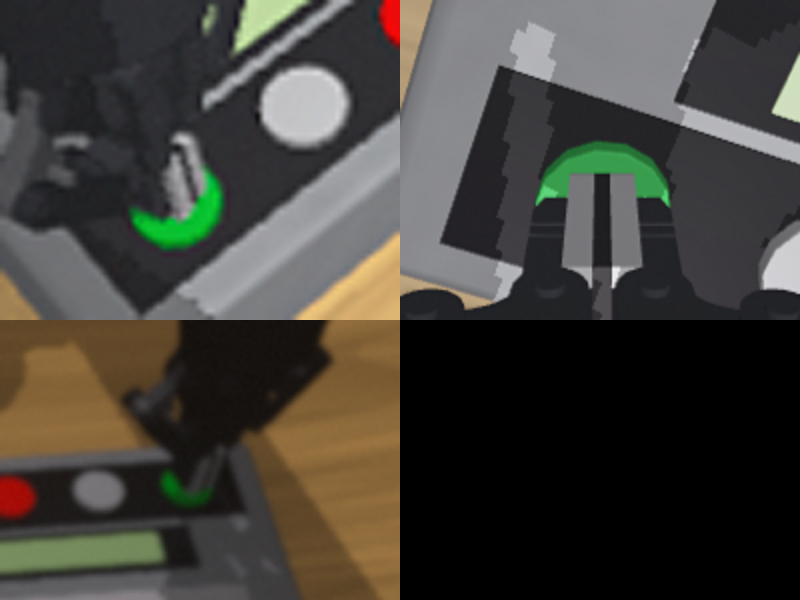

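```bash
python3 -c "
from h import *
np.set_printoptions(precision=3,suppress=True)
s=arm.state();p=s['eef_pos'];Rm=rot(s)
for d in(10,15,20,22,24,26,28,30):
  for tx in(-11,11):
    q=p+Rm@np.array([tx,-d,0])/1000
    print(d,tx,q[2],*[pr(c,q) for c in('side','scene','wrist')])
print('obs side',200+185/5.33,280+220/5.33,'scene',350+197/3.2,110+170/3.2,'wrist',280,267)
"
```

```text
10 -11 0.04514071748735535 [227.824 318.606] [409.907 170.603] [280.075 245.446]
10 11 0.0459375652953874 [238.051 323.628] [403.735 162.51 ] [280.058 287.766]
15 -11 0.050137433932470596 [227.371 317.19 ] [410.527 168.981] [280.067 249.922]
15 11 0.05093428174050265 [237.646 322.221] [404.322 160.871] [280.05  293.218]
20 -11 0.055134150377585844 [226.914 315.759] [411.152 167.345] [280.059 254.66 ]
20 11 0.05593099818561789 [237.236 320.8  ] [404.913 159.218] [280.041 298.974]
22 -11 0.05713283695563194 [226.729 315.183] [411.404 166.687] [280.055 256.633]
22 11 0.057929684763663995 [237.071 320.228] [405.151 158.552] [280.038 301.368]
24 -11 0.05913152353367804 [226.544 314.604] [411.657 166.026] [280.051 258.653]
24 11 0.05992837134171009 [236.906 319.653] [405.39  157.885] [280.034 303.816]
26 -11 0.061130210111724134 [226.358 314.023] [411.91  165.363] [280.048 260.723]
26 11 0.061927057919756195 [236.739 319.076] [405.629 157.215] [280.03  306.322]
28 -11 0.06312889668977023 [226.172 313.439] [412.164 164.697] [280.044 262.843]
28 11 0.06392574449780229 [236.572 318.496] [405.87  156.543] [280.026 308.886]
30 -11 0.06512758326781634 [225.984 312.854] [412.419 164.029] [280.04  265.015]
30 11 0.06592443107584839 [236.404 317.914] [406.111 155.868] [280.022 311.511]
obs side 234.7091932457786 321.27579737335833 scene 411.5625 163.125 wrist 280 267
```

The three cameras put the tip roughly 25–31 mm behind the nominal TCP, so it is still a few millimetres above the key. I'm continuing.

Emit:
{"fn": "drive_tool", "kwargs": {
  "steps": [
    {"tx":0,"ty":1,"tz":0,"yaw":0,"gripper":255}
  ]
}}

```text
t: 15.2
eef_pos: [0.4707, 0.1772, 0.0347]
eef_rot: [-0.1, 0.125, -0.696, 0.7]
contact_force: [1.1, -0.9, -0.3]
finger_gap: 0.0
```

Emit:
{"fn": "drive_tool", "kwargs": {
  "steps": [
    {"tx":0,"ty":1,"tz":0,"yaw":0,"gripper":255}
  ]
}}

```text
t: 15.3
eef_pos: [0.4707, 0.1772, 0.0336]
eef_rot: [-0.1, 0.125, -0.696, 0.7]
contact_force: [0.3, -0.1, -0.3]
finger_gap: -0.0001
```

Emit:
{"fn": "drive_tool", "kwargs": {
  "steps": [
    {"tx":0,"ty":1,"tz":0,"yaw":0,"gripper":255}
  ]
}}

```text
t: 15.4
eef_pos: [0.4707, 0.1772, 0.0327]
eef_rot: [-0.1, 0.125, -0.696, 0.7]
contact_force: [-1.0, 0.0, 2.1]
finger_gap: 0.0002
```

Emit:
{"fn": "drive_tool", "kwargs": {
  "steps": [
    {"tx":0,"ty":1,"tz":0,"yaw":0,"gripper":255}
  ]
}}

```text
t: 15.5
eef_pos: [0.4707, 0.1772, 0.0319]
eef_rot: [-0.1, 0.125, -0.696, 0.7]
contact_force: [-2.0, -0.2, 3.6]
finger_gap: 0.0002
```

Contact. The force is building, so I press further and hold.

Emit:
{"fn": "drive_tool", "kwargs": {
  "steps": [
    {"tx":0,"ty":1,"tz":0,"yaw":0,"gripper":255}
  ]
}}

```text
t: 15.6
eef_pos: [0.4708, 0.1772, 0.0316]
eef_rot: [-0.1, 0.125, -0.696, 0.7]
contact_force: [-3.5, -0.6, 11.6]
finger_gap: 0.0001
```

Emit:
{"fn": "drive_tool", "kwargs": {
  "steps": [
    {"tx":0,"ty":1,"tz":0,"yaw":0,"gripper":255}
  ]
}}

```text
t: 15.7
eef_pos: [0.4708, 0.1772, 0.0317]
eef_rot: [-0.1, 0.125, -0.696, 0.7]
contact_force: [-4.3, -0.8, 10.7]
finger_gap: 0.0002
```

The key is down on its stop at about 11 N. I'll hold briefly with a little less, then release.

Emit:
{"fn": "drive_tool", "kwargs": {
  "steps": [
    {"tx":0,"ty":0.8,"tz":0,"yaw":0,"gripper":255},
    {"tx":0,"ty":0.8,"tz":0,"yaw":0,"gripper":255},
    {"tx":0,"ty":0.8,"tz":0,"yaw":0,"gripper":255}
  ]
}}

```text
t: 16.0
eef_pos: [0.4707, 0.1772, 0.0317]
eef_rot: [-0.1, 0.126, -0.695, 0.7]
contact_force: [-3.5, -1.2, 6.2]
finger_gap: -0.0001
```

```bash
python3 -c "
from h import *
import cv2
i=arm.capture('side');cv2.imwrite('pics/t.png',cv2.resize(i[220:340,170:320,::-1],(750,600),interpolation=2))
s=arm.state();print(s['t'],s['eef_pos'],s['contact_force'])
"
```

```text
16.05 [0.47070914 0.1771714  0.03173862] [-2.6278481  -1.80160509  7.03563292]
```

View pics/t.png

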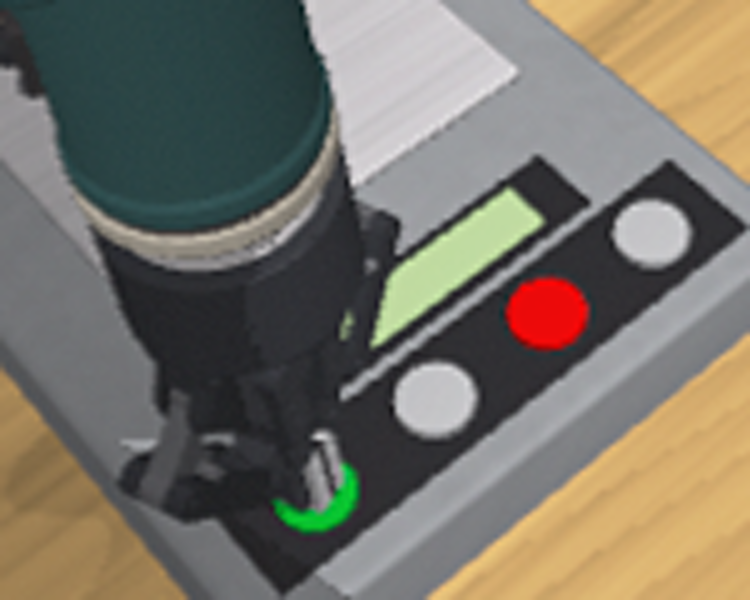

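The tips sit on the green key, well away from red. It was held at 6–11 N for about 0.5 s after giving roughly 1.5 mm. Now I release and retreat.

Emit:
{"fn": "drive_tool", "kwargs": {
  "steps": [
    {"tx":0,"ty":-2,"tz":0,"yaw":0,"gripper":255},
    {"tx":0,"ty":-4,"tz":0,"yaw":0,"gripper":255},
    {"tx":0,"ty":-15,"tz":0,"yaw":0,"gripper":255},
    {"tx":0,"ty":-30,"tz":0,"yaw":0,"gripper":255},
    {"tx":0,"ty":-40,"tz":0,"yaw":0,"gripper":255},
    {"tx":0,"ty":-30,"tz":0,"yaw":0,"gripper":255},
    {"tx":0,"ty":-15,"tz":0,"yaw":0,"gripper":255},
    {"tx":0,"ty":0,"tz":0,"yaw":0,"gripper":255},
    {"tx":0,"ty":0,"tz":0,"yaw":0,"gripper":255}
  ]
}}

```text
t: 16.95
eef_pos: [0.4743, 0.1785, 0.1711]
eef_rot: [-0.099, 0.126, -0.695, 0.701]
contact_force: [-0.4, 1.1, -0.8]
finger_gap: -0.0002
```

```bash
python3 look2.py u_wrist; python3 -c "
from h import *
import cv2
a=arm.capture('side');b=arm.capture('scene')
cv2.imwrite('pics/u.png',np.hstack([cv2.resize(x[y:y+200,c:c+200,::-1],(400,400),interpolation=2) for x,y,c in((a,170,130),(b,130,290))]))
"
```

```text
green_key [{'at': [280.5, 198.5], 'conf': 0.97}] [array([0.4683, 0.1762, 0.06  ])]
red_key [] []
g [ 262  177   38   37 1088] [280.954  195.3493] [0.4709 0.1766 0.06  ]
17.1 [0.4735 0.1783 0.1699] -0.00010536966922620471 [-0.4683  0.2618 -1.5954] [[-0.9483 -0.0395  0.3148]
 [-0.3145 -0.0142 -0.9491]
 [ 0.042  -0.9991  0.0011]] [-0.7119 89.9749 -1.8828]
```

View pics/u.png

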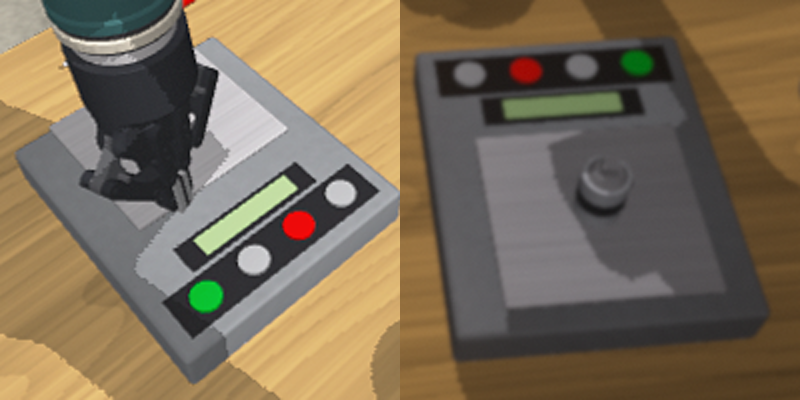

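View pics/u_wrist.png

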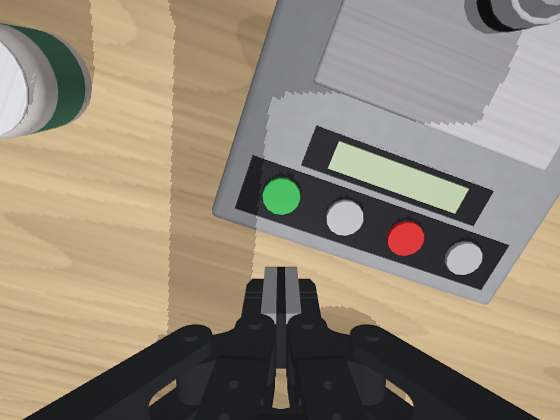

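The adapter stands upright mid-pan: its base is at about (602,208) in the scene crop, and the pan's centre is about (597,212). All keys are up and the robot is clear.

```bash
python3 -c "
from plant import arm
print(arm.hand_in())"
```

```text
the job is handed in; nothing more can be done
None
```

The clamp adapter is standing upright on the middle of the scale's pan, the green key has been pressed and released, and the job is handed in. It finished at about 17 s of robot time, well under the 43 s limit.

- **Adapter:** I set it down gently; a light press against the pan read about 6 N before I opened the gripper. The last scene picture shows it upright, within about 3 mm of the pan's centre.
- **Green key:** I came down at about 10 mm/s. The key gave after about 1.5 mm and I held it at 6–11 N for about 0.5 s. The peak reading was 11.6 N, slightly over the suggested 6–10 N but far below the 60 N limit. The green key's place matched in all three cameras.
- **Red key:** it was never approached; it is 108 mm from the green one.
- **After release:** the arm stood clear, with the fingertips well above the scale and only noise on the force reading.

**What disagreed:** with the gripper shut, the fingertips met the key about 27 mm later than the stated tool point predicted. I found this by looking again in the cameras and feeling for contact, and went on in 1 mm steps. The tool also drifted up to about 3° from vertical during the moves, with no visible effect.

**Not confirmed:** I could not read the scale's display, so I infer that the weight was stored from the force, the hold time and the key giving way.

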